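# Index the build table and stack the keyed flow-cell plates

## Robot

A 6-joint arm with a two-finger parallel gripper is mounted at the origin on the work surface. World frame = base frame: x ahead of the robot, y to its left, z up, the work surface at z = 0. Lengths are in m, angles in rad, forces in N, time in s.
With the tool pointing down it reaches from about 0.35 to 0.975 m from the base axis. Payload 4.9 kg.
Tool frame: the origin (TCP) lies on the mounting face of the last link; the fingertips stand 173 mm ahead of it and the grasp point (between the pads) lies 155 mm ahead of it (tcp_to_grasp is the distance from the TCP to the grasp point, in m); z points along the fingers, y is the line along which they close (so a half turn about z gives the same grasp; the last joint's range is limited). The gripper opens to 85 mm and grips with 20 to 120 N. Pads are 22 mm wide; open, the fingers measure 114 mm over their backs; the gripper's body (76 mm by 85 mm) begins 54 mm behind the grasp point. The pads swing forward as they close: fully open they stand 13 mm farther back than shut.
Start: joints at [1.01, 0.053, 1.613, -0, 1.476, -0.119], TCP at [0.267, 0.565, 0.405] pointing down, gripper open.
Joint ranges: [-3.01, 3.01], [-1.01, 2.22], [0.06, 2.58], [-1.02, 4.17], [0.09, 2.62], [-3.14, 3.14]. Speed limits (rad/s): [2.57, 2.57, 3.14, 3.14, 3.14, 3.14].

## Interface

Orientations are given as a rotation vector (axis times angle).
In Python, from station import get_obs, get_image, calibration, finish_job, tcp_to_grasp gives the robot as it stands. The module is installed in compiled form; this text tells all that it offers.
- The arm moves only by the tool arm_command, never from a script. Its argument "plan" is a list that holds one entry, the list of rows, each a list of 6 numbers: the shift along the tool's x, y, z in cm, then the turn, a rotation vector about the tool's x, y, z in rad. A call has 1 to 12 rows; each row is the pose to reach, as a shift and turn from the pose commanded when the call began, along the tool's axes at that moment; what a row does not reach only later rows make up. A row lasts 1/12 s, in which the tool goes at most 41.7 mm and 7.16 degrees, less where a joint would pass 70% of its speed; a pose out of reach is approached as far as the arm can. A call with a gripper value outside its range is refused whole. "gripper" is the closure, from -1 (fully open) to 1 (shut), set as the call begins (left out, the last holds). The fingers move at their own pace and stop on an object; "force" is the grip in N (left out, the last holds). Time passes only in rows, so rows that repeat a pose let the fingers close. It gives the time, the measured TCP pose, the force, the opening and the grip force at its end, in the units of the state.
- get_obs(): the state, without advancing time (a new reading comes with each control period).
- get_image(name): name is "side" or "top"; returns (picture, depth): 400x640x3 uint8, blue, green, red; 400x640 float32, m along the optical axis (not along the pixel's ray), 0 where there is no reading.
- calibration(name): a dict with "fx", "fy", "cx", "cy" (pixels), "pose" (4x4, takes a point from camera to world coordinates). Camera axes: x right, y up, looking along -z (the intrinsics and any distortion apply to the point x, -y, -z); pixel columns grow to the right and rows downward; lengths in m; the calibration is good to about 2 mm. A picture is of the moment at which its call begins. calibration takes no time and is no camera call.
- finish_job(): hands the job in; it is judged then, once.
The state is a dict: "t": time; "q": joint angles; "dq": joint speeds; "effort": joint torques, N m; "tool_pos": TCP position; "tool_rot": TCP orientation; "contact_force": force on the tool from outside, world axes, zero at the start; "wrist_torque": the same for the moment, N m; "opening": finger opening in m; "grip_force": force on a finger pad.
Only numpy, scipy, OpenCV 4.12 (cv2) and the standard library are available. Lean on these libraries where they do the work, as an engineer would, in place of code of your own. Each camera call takes 0.05 s, during which the arm holds its last target. There are 200 camera calls.

## Task

First push the round build table by its black post, counter-clockwise as seen from above, until it snaps over into its next stop. Then build the cell on the green base: red-marked frame, yellow-marked frame, then green end plate, each turned so that its lugs drop fully into the notches below and it sits flat. Set each plate down gently, do not disturb the pump, the bottles or the meter, and leave the stack standing free.

Things in the scene. Friction and masses are not known exactly. Their poses are not given: they have to be found in the camera images.
- index (a joint): angle of the aluminium build-table disc (230 mm across, top 36 mm above the bench; vertical axis through base_top). 0 = first stop, as at the start; 1.05 rad = next stop, counter-clockwise from above. An over-centre spring holds it at either stop: about 5 N on the post starts it; past 0.525 it snaps on by itself at under 1 rad/s.
- base_top (a point): top centre of the green base (110 x 60 mm, top 64 mm above the bench) on the disc's axis, turning with it; x along its length to the red tab and post, z up. 11 mm deep end notches: 31 wide in the middle of the +x end, two at the -x end either side of a 19 mm tongue. Red frame seated: its origin 10 mm below this point, x alike. Lugs have 2.5 mm play a side.
- post_top (a point): centre of the top of the upright black push post on the disc: 16 mm in diameter, 52 mm tall, its top 88 mm above the bench, 100 mm from the disc's axis along the base's +x.
- red_frame: black frame with red window and tab, 0.2-0.4 kg: block 110 x 60 x 30 mm on 10 mm lugs (40 tall), plain sides 60 apart. Origin: underside of lugs, centre of the 110 x 60; x along the length to the 6 mm tab, z up. Lugs x 35..55: y -13..13; x -55..-35: y 12..30 and -30..-12. Top notches 11 deep: +x end y 3.5..30; -x end two beside a 19 mm tongue.
- yellow_frame: grey frame with yellow window and tab; block, mass, origin, axes and twin lugs and notches at the -x end as the red frame; at the +x end its lug lies on the +y side (y 6..30) and its top notch on the -y side (y -30..-3.5). Seated on the red frame, its origin is 30 mm above the red frame's, x axes alike.
- end_plate: green end plate with white tab and two white hose barbs on top (14 mm foot, 18 tall, at x 38 and -38), 0.17-0.35 kg: block 110 x 60 x 24 mm on 10 mm lugs (34 tall + barbs). Origin, axes, twin lugs as the red frame; its +x lug lies on the -y side (y -30..-6). Seated on the yellow frame, its origin is 30 mm above the yellow frame's, x axes alike.
- pump: small pump, a bystander: black block 70 x 55 x 50 mm with an aluminium motor on top, 73 mm tall in all, two white ports on its -x side. Loose; origin under the centre of the block. It stands in one of four places beside the table; the plates lie in the other three.
- green_bottle: green glass bottle with a blue cap, a bystander, 60 mm in diameter, 110 mm tall, loose; origin under its centre.
- amber_bottle: amber glass bottle with a blue cap, a bystander, 60 mm in diameter, 110 mm tall, loose; origin under its centre.
- meter: yellow hand meter lying on its back, a bystander: 75 x 50 x 40 mm, loose; origin under its centre.
Not all that is in view belongs to the job. Leave any purple look-alike of the red_frame alone.

How it is judged:
By the outcome, as a careful person would: the job done as asked, in the order asked, and still so for the second after the job is handed in, with the robot touching nothing.
It also fails if it takes over 72 s, if anything falls off the work surface, if the arm or the gripper's body presses on something with over 40 N, if the wrist force passes 120 N, or if a joint passes its speed limit or range.

## Working session

There is one attempt and no reset: what is moved stays moved. The work goes in short steps, Python scripts to look and compute and a tool call to move; the robot and the scene stay as the last step left them, time stands still between calls to the robot, and variables do not carry over. Pictures are saved under pics/ and viewed, at most 10 in all, crops included, and the job is handed in when it is done.

Besides the shell and the picture viewer there is one more tool, called after ">>>" as a command line: name --argument value ..., lists and objects as JSON in quotes. arm_command: Moves the arm, as the interface text tells. Its arguments: {"type":"object","properties":{"plan":{"type":"array"},"gripper":{"type":"number"},"force":{"type":"number"}},"required":["plan"]}

```bash
mkdir -p pics; python3 - <<'E'
from station import *
import cv2,numpy as np
for n in("top","side"):
    p,d=get_image(n);cv2.imwrite(f"pics/{n}0.png",p);np.save(f"pics/{n}0.npy",d)
    c=calibration(n);print(n,{k:(np.round(v,3).tolist() if k!='pose' else np.round(v,3).tolist()) for k,v in c.items()})
o=get_obs();print(o);print(tcp_to_grasp)
E
```

```text
top {'fx': 477.627, 'fy': 477.627, 'cx': 327.015, 'cy': 201.771, 'pose': [[-0.027, 0.993, -0.119, 0.414], [-0.999, -0.024, 0.026, 0.018], [0.023, 0.12, 0.993, 1.354], [0.0, 0.0, 0.0, 1.0]]}
side {'fx': 472.045, 'fy': 472.045, 'cx': 317.515, 'cy': 201.052, 'pose': [[0.84, 0.339, -0.423, 0.149], [-0.542, 0.492, -0.681, -0.713], [-0.023, 0.802, 0.597, 0.713], [0.0, 0.0, 0.0, 1.0]]}
{'t': 0.1, 'q': array([ 1.00998376e+00,  5.32825637e-02,  1.61414811e+00,  4.32758881e-05,
        1.47602672e+00, -1.18972315e-01]), 'dq': array([-0.00040885, -0.00074099, -0.00284245, -0.00067212,  0.00136602,
       -0.0016371 ]), 'effort': array([-1.07446019e-04, -3.94896305e+01, -3.71367288e+01, -9.63279172e-05,
        3.85188177e-03, -8.30983964e-06]), 'tool_pos': array([0.26710066, 0.56477914, 0.40359593]), 'tool_rot': array([-6.88270224e-01, -3.06459135e+00,  2.73841664e-03]), 'contact_force': array([ 0.24081529, -0.04479109, -0.61695428]), 'wrist_torque': array([ 0.04513142, -0.00183536,  0.0070495 ]), 'grip_force': 0.0, 'opening': 0.08503299688706303}
0.1547
```

View pics/top0.png

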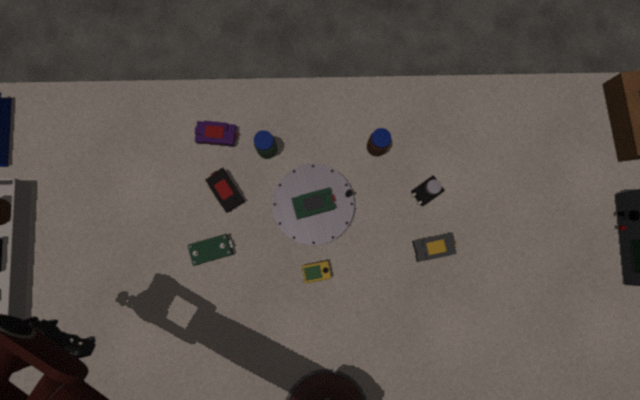

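View pics/side0.png

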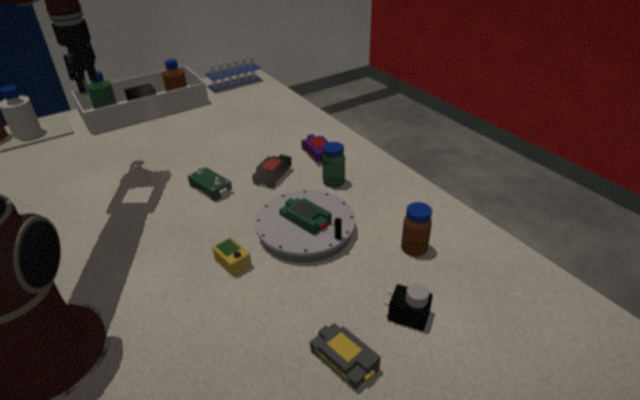

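The top view shows the disc centred near (314,204), with the post at (349,193). Two things could be the red frame:
- **(225,190):** a black body with a red window.
- **(215,132):** a purple body.

The black one fits the description. I'll confirm it in a crop while measuring.

```bash
cat > h.py <<'E'
from station import *
import cv2,numpy as np
from scipy.spatial.transform import Rotation as R
C={n:calibration(n) for n in("top","side")}
def pts(n,d):
    c=C[n];v,u=np.mgrid[:400,:640]
    P=np.stack([(u-c['cx'])/c['fx']*d,-(v-c['cy'])/c['fy']*d,-d],-1)
    T=np.array(c['pose']);return P@T[:3,:3].T+T[:3,3]
def ray(n,uv,z):
    c=C[n];T=np.array(c['pose']);uv=np.atleast_2d(uv).astype(float)
    r=np.c_[(uv[:,0]-c['cx'])/c['fx'],-(uv[:,1]-c['cy'])/c['fy'],-np.ones(len(uv))]@T[:3,:3].T
    return T[:3,3]+r*((z-T[2,3])/r[:,2])[:,None]
def rect(m,z,n="top",size=None):
    "min-area rectangle of a pixel mask cast onto height z: centre, sides, long-axis angle (deg)"
    q=cv2.findContours(m.astype(np.uint8),cv2.RETR_EXTERNAL,cv2.CHAIN_APPROX_NONE)[0]
    q=max(q,key=cv2.contourArea)[:,0]
    w=ray(n,q,z)[:,:2]
    (c,s,a)=cv2.minAreaRect((w*1000).astype(np.float32))
    if s[0]<s[1]: s=s[::-1];a+=90
    return np.round(c,1),np.round(s,1),round((a+90)%180-90,1)
def go(x,y,z,yaw):
    "shift/turn in tool axes from the measured pose to a down pose: grasp point x,y,z; yaw = tool y axis direction (deg)"
    o=get_obs();R0=R.from_rotvec(o['tool_rot']);a=np.radians(yaw)
    best=None
    for k in(0,np.pi):
        Y=np.array([np.cos(a+k),np.sin(a+k),0]);Z=np.array([0,0,-1.]);X=np.cross(Y,Z)
        v=(R0.inv()*R.from_matrix(np.c_[X,Y,Z])).as_rotvec()
        q6=o['q'][5]+v[2]
        if best is None or abs(q6)<abs(best[1]): best=(v,q6)
    s=R0.inv().apply(np.array([x,y,z+tcp_to_grasp])-o['tool_pos'])*100
    print("shift cm",np.round(s,2),"turn",np.round(best[0],3),"q6->",round(best[1],2),"F",np.round(o['contact_force'],1),"t",round(o['t'],2),"open",round(o['opening'],4))
E
python3 - <<'E'
from h import *
p=cv2.imread("pics/top0.png");d=np.load("pics/top0.npy");P=pts("top",d);Z=P[...,2]
h=cv2.cvtColor(p,cv2.COLOR_BGR2HSV)
big=lambda x,y,w,hh:cv2.resize(cv2.convertScaleAbs(p[y:y+hh,x:x+w],alpha=1.8),None,fx=4,fy=4,interpolation=cv2.INTER_CUBIC)
a=np.vstack([np.hstack([big(180,115,90,75),big(180,165,90,75)]),np.hstack([big(180,220,90,75),big(395,215,90,75)])]);
cv2.imwrite("pics/crop1.png",a)
print("bench z",np.median(Z[300:330,450:550]),"disc z",np.median(Z[225:235,300:330]))
def blob(u,v,lo,hi,r=30):
    m=np.zeros(Z.shape,bool);m[v-r:v+r,u-r:u+r]=True
    m&=(Z>lo)&(Z<hi)
    n,l,s,c=cv2.connectedComponentsWithStats(m.astype(np.uint8));k=1+np.argmax(s[1:,4]);return l==k
for nm,u,v,lo,hi,z in(("red",225,190,.028,.055,.04),("yel",435,247,.028,.055,.04),("end",211,249,.024,.045,.034),("base",314,204,.052,.072,.064),("disc",314,204,.026,.2,.036),("meter",317,272,.025,.06,.04),("pump",428,190,.03,.1,.05)):
    m=blob(u,v,lo,hi,45 if nm=="disc" else 28);print(nm,m.sum(),np.median(Z[m]).round(4),*rect(m,z))
m=blob(349,193,.076,.12,8);q=np.argwhere(m)[:,::-1];print("post",len(q),ray("top",q.mean(0),.088) if len(q) else 0)
for nm,u,v in(("gb",265,143),("ab",380,141)):
    m=blob(u,v,.08,.2,20);q=np.argwhere(m)[:,::-1];print(nm,len(q),ray("top",q.mean(0),.11))
# tabs/windows
H,S,V=cv2.split(h)
for nm,mm,reg in(("redcol",((H<8)|(H>172))&(S>130)&(V>60),(195,165,60,55)),("yelcol",(H>18)&(H<32)&(S>130)&(V>60),(400,220,70,55)),("white",(S<60)&(V>130),(180,225,65,50)),("basered",((H<8)|(H>172))&(S>120)&(V>50),(285,180,60,50))):
    x,y,w,hh=reg;k=np.zeros_like(H);k[y:y+hh,x:x+w]=mm[y:y+hh,x:x+w]
    n,l,s,c=cv2.connectedComponentsWithStats(k)
    for i in range(1,n):
        if s[i,4]>2: print(nm,s[i,4],c[i].round(1),ray("top",c[i],.03)[0].round(3))
E
```

```text
bench z -0.001146057442160342 disc z 0.03496528639795493
red 787 0.0389 [614.4 267.4] [112.8  60.6] 31.8
yel 766 0.0389 [ 440.5 -313.2] [112.5  60.5] -80.2
end 894 0.0335 [451.5 304.3] [116.8  60.3] -75.7
base 785 0.0627 [568.5  19.9] [111.7  60.9] -76.0
disc 5275 0.036 [568.4  20.6] [226.8 226.7] 43.7
meter 501 0.0395 [382.  17.] [74.4 49.7] -80.8
pump 543 0.0504 [ 595.1 -295.4] [87.  54.6] -56.4
post 30 [[ 0.59218194 -0.07527199  0.088     ]]
gb 381 [[0.73077065 0.14773094 0.11      ]]
ab 370 [[ 0.73111936 -0.16306113  0.11      ]]
redcol 225 [223.1 188.9] [0.616 0.272 0.03 ]
yelcol 226 [435.9 246.7] [ 0.44  -0.316  0.03 ]
basered 12 [333.  197.5] [ 0.585 -0.034  0.03 ]
```

View pics/crop1.png

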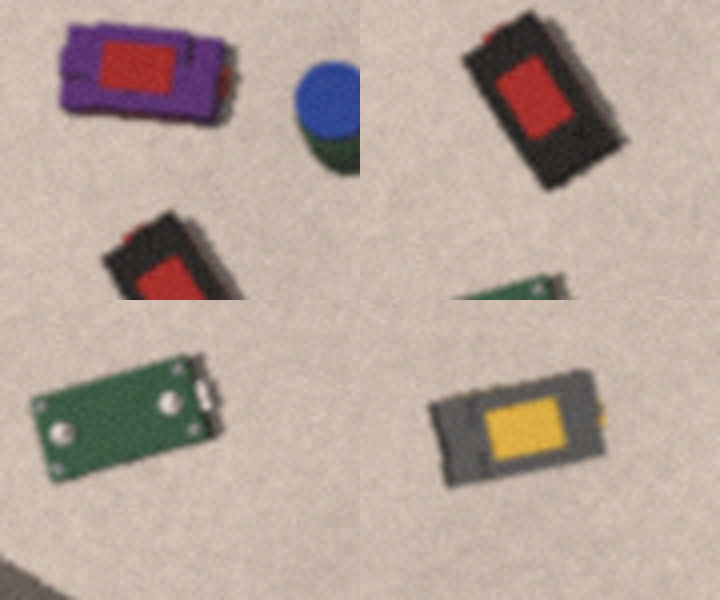

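The top-right crop tile shows the red frame: black body, red window, tab at px (214,174). The purple item at (215,132) is the look-alike and stays put. The yellow tab at px (455,248) and the white tab at (231,248) both face -y. All sizes agree with the description, so I'll start with the push.

```bash
python3 -c "
from h import *
go(.558,-.086,.13,-58)"
```

```text
shift cm [-54.13 -46.37  11.96] turn [-0.002 -0.001 -1.   ] q6-> -1.12 F [ 0.2 -0.  -0.6] t 0.1 open 0.085
```

>>> arm_command --plan '[[[-54.1,-46.4,12,0,0,-1.0],[-54.1,-46.4,12,0,0,-1.0],[-54.1,-46.4,12,0,0,-1.0],[-54.1,-46.4,12,0,0,-1.0],[-54.1,-46.4,12,0,0,-1.0],[-54.1,-46.4,12,0,0,-1.0],[-54.1,-46.4,12,0,0,-1.0],[-54.1,-46.4,12,0,0,-1.0],[-54.1,-46.4,12,0,0,-1.0],[-54.1,-46.4,12,0,0,-1.0],[-54.1,-46.4,12,0,0,-1.0],[-54.1,-46.4,12,0,0,-1.0]]]' --gripper 1 --force 40

```text
t: 1.1
tool_pos: [0.4596, 0.1336, 0.325]
tool_rot: [-0.866, 3.02, 0.0]
contact_force: [1.3, 0.3, -0.1]
opening: -0.0001
grip_force: 0.0
```

```bash
python3 -c "
from h import *
go(.558,-.086,.13,-58)"
```

```text
shift cm [  3.29 -23.84   4.03] turn [ 0.    -0.     3.141] q6-> 1.14 F [ 1.3  0.3 -0.1] t 1.1 open -0.0001
```

```bash
sed -i 's/abs(q6)<abs(best\[1\])/abs(v[2])<abs(best[0][2])/' h.py
```

>>> arm_command --plan '[[[3.3,-23.5,4,0,0,0],[3.3,-23.5,4,0,0,0],[3.3,-23.5,4,0,0,0],[3.3,-23.5,4,0,0,0],[3.3,-23.5,4,0,0,0],[3.3,-23.5,4,0,0,0],[3.3,-23.5,4,0,0,0],[3.3,-23.5,4,0,0,0],[3.3,-23.5,4,0,0,0]]]'

```text
t: 1.85
tool_pos: [0.5557, -0.0811, 0.285]
tool_rot: [0.865, -3.019, -0.002]
contact_force: [0.2, -0.4, -0.3]
opening: 0.0002
grip_force: 0.0
```

```bash
python3 -c "
from h import *
go(.560,-.085,.068,-58)
o=get_obs()
R0=R.from_rotvec(o['tool_rot']);C=np.array([.5684,.0203])
for th in (-76,-66,-56,-46,-38):
    a=np.radians(th);p=C+.1*np.array([np.cos(a),np.sin(a)])-.019*np.array([-np.sin(a),np.cos(a)])
    print(th,(R0.inv().apply(np.r_[p-[.560,-.085],0])*100).round(2))"
```

```text
shift cm [-0.16 -0.57  6.23] turn [ 0.001 -0.001 -0.001] q6-> -2.41 F [ 0.2 -0.4 -0.3] t 1.85 open 0.0002
-76 [-1.4  -0.44 -0.  ]
-66 [-3.02 -1.15 -0.  ]
-56 [-4.74 -1.57 -0.01]
-46 [-6.51 -1.69 -0.01]
-38 [-7.93 -1.56 -0.01]
```

>>> arm_command --plan '[[[-0.2,-0.5,3,0,0,0],[-0.2,-0.5,6.2,0,0,0],[-0.2,-0.5,6.2,0,0,0],[-0.2,-0.5,6.2,0,0,0]]]'

```text
t: 2.18
tool_pos: [0.559, -0.0829, 0.2218]
tool_rot: [0.867, -3.015, -0.004]
contact_force: [0.3, 0.1, 0.6]
opening: -0.0001
grip_force: 0.0
```

>>> arm_command --plan '[[[-0.7,-0.2,0,0,0,0],[-1.4,-0.4,0,0,0,0],[-2.0,-0.7,0,0,0,0],[-2.6,-1.0,0,0,0,0],[-3.2,-1.2,0,0,0,0],[-3.8,-1.4,0,0,0,0],[-4.4,-1.5,0,0,0,0],[-5.0,-1.6,0,0,0,0],[-5.6,-1.7,0,0,0,0],[-6.2,-1.7,0,0,0,0],[-6.8,-1.7,0,0,0,0],[-7.3,-1.6,0,0,0,0]]]'

```text
t: 3.18
tool_pos: [0.6314, -0.0587, 0.2248]
tool_rot: [0.866, -3.019, -0.0]
contact_force: [-3.1, 0.8, 0.3]
opening: -0.0
grip_force: 1.2
```

```bash
python3 -c "
from h import *
go(.6143,.2674,.15,121.8)
p,d=get_image('top');cv2.imwrite('pics/t2.png',p);P=pts('top',d);Z=P[...,2]
m=(Z>.076)&(Z<.1)&(np.hypot(P[...,0]-.5684,P[...,1]-.0203)<.115);print(m.sum(),P[m].mean(0))
o=get_obs();print(o['tool_pos'])
"
```

```text
shift cm [-15.84  28.56  -7.99] turn [ 0.    -0.     0.004] q6-> -2.34 F [-3.1  0.8  0.3] t 3.18 open -0.0
0 [nan nan nan]
[ 0.63214    -0.05828615  0.22511041]<string>:5: RuntimeWarning: Mean of empty slice.
  ret = um.true_divide(
```

>>> arm_command --plan '[[[-0.6,0.1,0,0,0,0],[-1.2,0.3,0,0,0,0],[-1.8,0.6,0,0,0,0],[-1.8,0.6,0,0,0,0],[-1.8,0.6,0,0,0,0],[-1.8,0.6,0,0,0,0]]]'

```text
t: 3.73
tool_pos: [0.6429, -0.0447, 0.2236]
tool_rot: [-0.866, 3.02, -0.0]
contact_force: [-0.3, -0.7, -0.4]
opening: -0.0
grip_force: 0.0
```

>>> arm_command --plan '[[[0.5,-0.3,-4,0,0,0],[0.5,-0.3,-8,0,0,0],[-5,10,-8,0,0,0],[-10,20,-8,0,0,0],[-14.0,28,-8,0,0,0],[-14,28,-8,0,0,0],[-14,28,-8,0,0,0],[-14,28,-8,0,0,0],[-14,28,-8,0,0,0],[-14,28,-8,0,0,0],[-14,28,-8,0,0,0]]]' --gripper -1

```text
t: 4.65
tool_pos: [0.612, 0.2714, 0.3036]
tool_rot: [-0.873, 3.017, 0.003]
contact_force: [-0.2, 0.3, -0.1]
opening: 0.0852
grip_force: 0.0
```

```bash
cat >> h.py <<'E'
def stack(z,tag,r=.075):
    "rectangle of what stands on the disc near height z, and the post angle"
    p,d=get_image('top');cv2.imwrite(f'pics/{tag}.png',p);P=pts('top',d);Z=P[...,2];rr=np.hypot(P[...,0]-.5684,P[...,1]-.0203)
    m=(abs(Z-z)<.009)&(rr<r);print("stack",*rect(m,z),"med z",np.median(Z[m]).round(4))
    m=(Z>.076)&(Z<.1)&(rr>.085)&(rr<.115)
    if m.sum(): c=ray('top',np.argwhere(m)[:,::-1].mean(0),.088)[0];print("post",m.sum(),c,np.degrees(np.arctan2(c[1]-.0203,c[0]-.5684)))
E
python3 -c "
from h import *
stack(.064,'t3')
go(.6143,.2674,.15,121.8)
"
```

```text
stack [568.6  21.3] [110.1  60. ] -16.0 med z 0.0631
post 29 [ 0.6633545  -0.00611949  0.088     ] -15.548328118100516
shift cm [-0.05 -0.24 -0.13] turn [ 0.    -0.     0.007] q6-> -1.82 F [-0.4  0.1  0.3] t 4.7 open 0.0857
```

>>> arm_command --plan '[[[0,-0.2,4,0,0,0],[0,-0.2,8,0,0,0],[0,-0.2,11,0,0,0],[0,-0.2,12.3,0,0,0],[0,-0.2,12.3,0,0,0],[0,-0.2,12.3,0,0,0]]]'

```text
t: 5.2
tool_pos: [0.6148, 0.2643, 0.1808]
tool_rot: [0.864, -3.02, 0.0]
contact_force: [0.4, 0.3, 0.0]
opening: 0.0854
grip_force: 0.0
```

>>> arm_command --plan '[[[0,0,0,0,0,0],[0,0,0,0,0,0],[0,0,0,0,0,0],[0,0,0,0,0,0],[0,0,0,0,0,0],[0,0,0,0,0,0],[0,0,0,0,0,0],[0,0,0,0,0,0],[0,0,0,0,0,0]]]' --gripper 1 --force 50

```text
t: 5.95
tool_pos: [0.6158, 0.2659, 0.1844]
tool_rot: [-0.864, 3.014, 0.001]
contact_force: [-0.8, 0.8, 5.2]
opening: 0.0592
grip_force: 56.7
```

>>> arm_command --plan '[[[0,0,-4,0,0,0],[0,0,-8,0,0,0],[0,0,-12,0,0,0],[0,0,-12,0,0,0],[0,0,-12,0,0,0]]]'

```text
t: 6.37
tool_pos: [0.6155, 0.2656, 0.306]
tool_rot: [-0.863, 3.011, -0.0]
contact_force: [-0.4, 0.5, -2.8]
opening: 0.0591
grip_force: 56.4
```

```bash
python3 -c "
from h import *
o=get_obs();print(o['tool_pos'],o['opening'],o['grip_force'])
for n in('top','side'):
    p,d=get_image(n);cv2.imwrite(f'pics/{n}4.png',p);np.save(f'pics/{n}4.npy',d)
p=cv2.imread('pics/top4.png')[150:230,180:280];q=cv2.imread('pics/side4.png')[80:200,220:340]
a=cv2.resize(p,(500,400));b=cv2.resize(q,(400,400));b=b[:,:300]
cv2.imwrite('pics/c4.png',cv2.convertScaleAbs(np.hstack([a,b]),alpha=1.8))
go(.5685,.0206,.10,74.1)
"
```

```text
[0.61549625 0.26558004 0.30598549] 0.05911191133154379 56.410619616508484
shift cm [ 16.78 -18.33   4.53] turn [-0.    -0.001  0.836] q6-> -1.0 F [ 0.6 -0.1 -3.6] t 6.47 open 0.0587
```

View pics/c4.png

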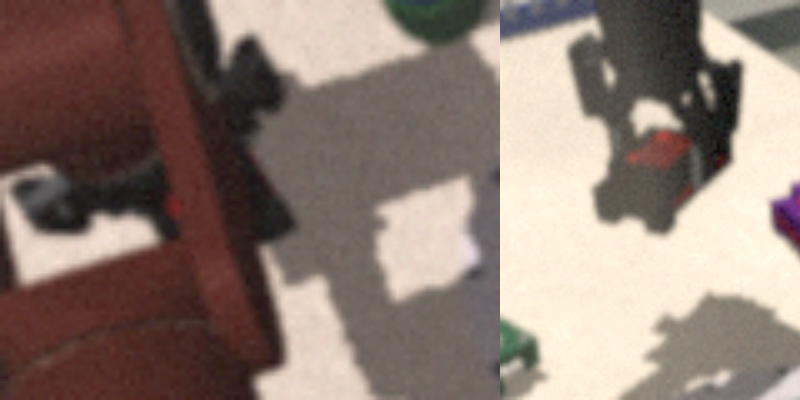

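The crop shows the red frame held squarely across its sides, with its tab end at about (175,205) in the left tile. I'll carry it over the base.

>>> arm_command --plan '[[[3,-3.3,0,0,0,0.12],[6,-6.5,0,0,0,0.24],[9,-9.8,0,0,0,0.36],[12,-13,0,0,0,0.48],[15,-16.3,0,0,0,0.6],[16.8,-18.3,0.5,0,0,0.72],[16.8,-18.3,1.5,0,0,0.836],[16.8,-18.3,2.5,0,0,0.836],[16.8,-18.3,3.2,0,0,0.836],[16.8,-18.3,3.6,0,0,0.836],[16.8,-18.3,3.6,0,0,0.836],[16.8,-18.3,3.6,0,0,0.836]]]'

```text
t: 7.47
tool_pos: [0.5687, 0.0221, 0.2638]
tool_rot: [-0.43, -3.111, 0.0]
contact_force: [0.0, -0.1, -2.3]
opening: 0.0594
grip_force: 56.3
```

```bash
python3 -c "
from h import *
o=get_obs();print(o['tool_pos'],o['opening'],o['contact_force'])
for n in('top','side'):
    p,d=get_image(n);cv2.imwrite(f'pics/{n}5.png',p);np.save(f'pics/{n}5.npy',d)
p=cv2.imread('pics/top5.png')[160:250,265:365];q=cv2.imread('pics/side5.png')[130:270,240:370]
a=cv2.resize(p,(430,400));b=cv2.resize(q,(370,400))
cv2.imwrite('pics/c5.png',cv2.convertScaleAbs(np.hstack([a,b]),alpha=1.8))
go(.5689,.0205,.0837,74.1)
"
```

```text
[0.56868481 0.02213622 0.26378047] 0.05942065872950215 [ 0.01930356 -0.05530795 -2.2719502 ]
shift cm [-0.01 -0.13  2.66] turn [0.    0.001 0.002] q6-> -1.39 F [-0.2  0.2 -3.2] t 7.57 open 0.0591
```

View pics/c5.png

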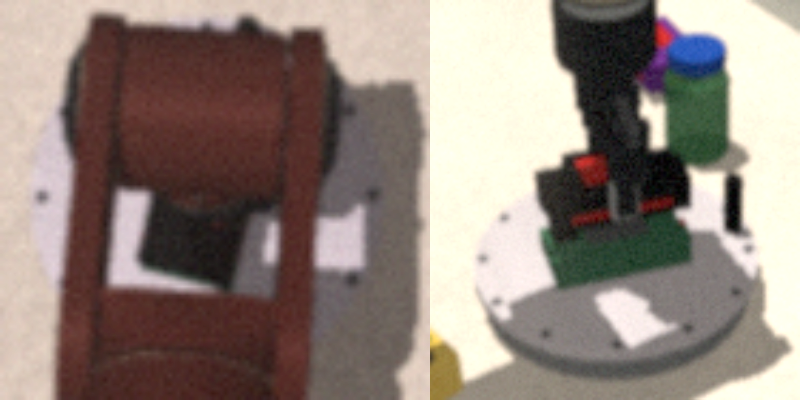

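The crop shows the frame parallel to the base and above it. I'll lower it gently and watch the force.

>>> arm_command --plan '[[[0,-0.13,0.5,0,0,0],[0,-0.13,0.9,0,0,0],[0,-0.13,1.2,0,0,0],[0,-0.13,1.4,0,0,0],[0,-0.13,1.55,0,0,0],[0,-0.13,1.7,0,0,0],[0,-0.13,1.8,0,0,0],[0,-0.13,1.9,0,0,0],[0,-0.13,1.9,0,0,0]]]'

```text
t: 8.32
tool_pos: [0.5683, 0.0197, 0.2454]
tool_rot: [-0.435, -3.111, 0.0]
contact_force: [-0.3, 0.5, -2.6]
opening: 0.0594
grip_force: 56.4
```

```bash
python3 -c "
from h import *
go(.5689,.0205,.0837,74.1);print(get_obs()['tool_pos'],get_obs()['wrist_torque'])
"
```

```text
shift cm [-0.03  0.09  0.7 ] turn [-0. -0. -0.] q6-> -1.39 F [-0.3  0.5 -2.6] t 8.32 open 0.0594
[0.56834562 0.01973694 0.24537734] [0.01827024 0.02284173 0.00044194]
```

>>> arm_command --plan '[[[0,0.05,0.12,0,0,0],[0,0.05,0.24,0,0,0],[0,0.05,0.36,0,0,0],[0,0.05,0.46,0,0,0],[0,0.05,0.56,0,0,0],[0,0.05,0.64,0,0,0],[0,0.05,0.7,0,0,0],[0,0.05,0.74,0,0,0],[0,0.05,0.74,0,0,0],[0,0.05,0.74,0,0,0]]]'

```text
t: 9.15
tool_pos: [0.5686, 0.0203, 0.2386]
tool_rot: [0.435, 3.111, 0.0]
contact_force: [-2.8, -0.1, 0.1]
opening: 0.0594
grip_force: 56.8
```

```bash
python3 -c "
from h import *
go(.5689,.0205,.0837,74.1);print(get_obs()['tool_pos'],get_obs()['wrist_torque'])
"
```

```text
shift cm [-0.02  0.03  0.02] turn [ 0.  0. -0.] q6-> -1.39 F [-2.8 -0.1  0.1] t 9.15 open 0.0594
[0.56861974 0.02025764 0.23855661] [-0.02982452  0.13959006 -0.00470497]
```

>>> arm_command --plan '[[[0,0,0,0,0,0],[0,0,0,0,0,0],[0,0,0,0,0,0],[0,0,0,0,0,0],[0,0,0,0,0,0],[0,0,0,0,0,0],[0,0,-1,0,0,0],[0,0,-4,0,0,0],[0,0,-8,0,0,0],[0,0,-10,0,0,0],[0,0,-10,0,0,0]]]' --gripper -1

```text
t: 10.07
tool_pos: [0.5703, 0.0201, 0.3462]
tool_rot: [0.433, 3.099, 0.001]
contact_force: [0.6, 0.7, 1.1]
opening: 0.0853
grip_force: 0.0
```

```bash
python3 -c "
from h import *
go(.4405,-.3132,.15,9.8)
"
```

```text
shift cm [  3.4  -35.63   4.03] turn [0.009 0.01  1.122] q6-> -0.27 F [0.6 0.7 1.1] t 10.07 open 0.0853
```

>>> arm_command --plan '[[[1,-4,0,0,0,0.1],[1.5,-8,0.5,0,0,0.2],[2,-12,1,0,0,0.3],[2.2,-16,2,0,0,0.4],[2.5,-20,3,0,0,0.5],[3,-24,4,0,0,0.62],[3.4,-28,4,0,0,0.74],[3.4,-32,4,0,0,0.86],[3.4,-35.6,4,0,0,0.98],[3.4,-35.6,4,0,0,1.1],[3.4,-35.6,4,0,0,1.12],[3.4,-35.6,4,0,0,1.12]]]'

```text
t: 11.07
tool_pos: [0.4379, -0.3128, 0.2978]
tool_rot: [-2.019, -2.406, -0.001]
contact_force: [0.3, 0.2, -0.2]
opening: 0.0851
grip_force: 0.0
```

```bash
python3 -c "
from h import *
go(.4405,-.3132,.026,9.8)
stack(.094,'t6')
o=get_obs();print(o['tool_pos'])
go(.4405,-.3132,.027,9.8)
"
```

```text
shift cm [-0.09  0.25 11.71] turn [-0.    -0.001  0.003] q6-> -0.93 F [ 0.3  0.2 -0.2] t 11.07 open 0.0851
stack [568.3  20.2] [110.3  59.9] -15.6 med z 0.0934
post 28 [ 0.66413336 -0.00600051  0.088     ] -15.361695020059173
[ 0.43820115 -0.31222996  0.29781987]
shift cm [-0.15  0.21 11.61] turn [-0.    -0.001  0.005] q6-> -0.93 F [ 0.2 -0.  -0.3] t 11.12 open 0.0854
```

Red is seated: its top is at 93.4 mm (94 expected) and it lies square. Next is the yellow frame.

>>> arm_command --plan '[[[-0.1,0.2,4,0,0,0],[-0.1,0.2,8,0,0,0],[-0.1,0.2,10.5,0,0,0],[-0.1,0.2,11.6,0,0,0],[-0.1,0.2,11.6,0,0,0],[-0.1,0.2,11.6,0,0,0]]]'

```text
t: 11.62
tool_pos: [0.4409, -0.3129, 0.1827]
tool_rot: [2.018, 2.407, 0.0]
contact_force: [0.3, -0.4, 0.7]
opening: 0.0854
grip_force: 0.0
```

>>> arm_command --plan '[[[0,0,0,0,0,0],[0,0,0,0,0,0],[0,0,0,0,0,0],[0,0,0,0,0,0],[0,0,0,0,0,0],[0,0,0,0,0,0],[0,0,0,0,0,0],[0,0,0,0,0,0],[0,0,0,0,0,0]]]' --gripper 1 --force 50

```text
t: 12.37
tool_pos: [0.4413, -0.3144, 0.185]
tool_rot: [2.018, 2.402, -0.001]
contact_force: [-0.8, 0.2, 6.2]
opening: 0.059
grip_force: 55.8
```

>>> arm_command --plan '[[[0,0,-4,0,0,0],[0,0,-8,0,0,0],[0,0,-12,0,0,0],[0,0,-14,0,0,0],[0,0,-14,0,0,0],[0,0,-14,0,0,0]]]'

```text
t: 12.87
tool_pos: [0.4405, -0.3136, 0.324]
tool_rot: [2.019, 2.402, -0.0]
contact_force: [0.1, -0.1, -2.3]
opening: 0.0593
grip_force: 56.5
```

```bash
python3 -c "
from h import *
go(.5685,.0205,.15,74.2);print(get_obs()['tool_pos'])
"
```

```text
shift cm [30.71 18.36  1.88] turn [ 0.     0.004 -1.122] q6-> -2.05 F [ 0.1 -0.1 -2.3] t 12.87 open 0.0593
[ 0.44051609 -0.31361036  0.32395717]
```

>>> arm_command --plan '[[[3.4,2,-1,0,0,-0.11],[6.8,4,-1,0,0,-0.22],[10.2,6,-1,0,0,-0.34],[13.6,8,-1,0,0,-0.46],[17,10,-1,0,0,-0.58],[20.4,12,-1,0,0,-0.7],[23.8,14,-1,0,0,-0.82],[27.2,16,-1,0,0,-0.94],[30.7,18.4,-0.5,0,0,-1.05],[30.7,18.4,0.5,0,0,-1.122],[30.7,18.4,1.5,0,0,-1.122],[30.7,18.4,1.5,0,0,-1.122]]]'

```text
t: 13.87
tool_pos: [0.5669, 0.021, 0.3014]
tool_rot: [-0.432, -3.102, 0.001]
contact_force: [0.5, -0.8, -4.1]
opening: 0.0591
grip_force: 56.4
```

```bash
python3 -c "
from h import *
go(.5692,.0202,.292-tcp_to_grasp,74.2);print(get_obs()['tool_pos'])
"
```

```text
shift cm [-0.25 -0.01  0.94] turn [-0.002 -0.009 -0.001] q6-> -1.39 F [ 0.5 -0.8 -4.1] t 13.87 open 0.0591
[0.5669033  0.02102538 0.30143722]
```

>>> arm_command --plan '[[[0,0,0,0,0,0],[0,0,0,0,0,0],[0,0,0,0,0,0]]]'

```text
t: 14.12
tool_pos: [0.5686, 0.0195, 0.3074]
tool_rot: [0.436, 3.111, -0.0]
contact_force: [0.3, 0.4, -2.1]
opening: 0.0592
grip_force: 56.4
```

```bash
python3 -c "
from h import *
go(.5690,.0203,.292-tcp_to_grasp,74.2)
for n in('top','side'):
    p,d=get_image(n);cv2.imwrite(f'pics/{n}7.png',p)
p=cv2.imread('pics/top7.png')[160:250,265:365];q=cv2.imread('pics/side7.png')[120:260,240:370]
a=cv2.resize(p,(430,400));b=cv2.resize(q,(370,400))
cv2.imwrite('pics/c7.png',cv2.convertScaleAbs(np.hstack([a,b]),alpha=1.8))
go(.5690,.0203,.292-tcp_to_grasp,74.2)
"
```

```text
shift cm [-0.01  0.09  1.54] turn [-0.     0.    -0.003] q6-> -1.39 F [ 0.3  0.4 -2.1] t 14.12 open 0.0592
shift cm [-0.    0.06  1.59] turn [ 0.     0.001 -0.002] q6-> -1.39 F [-0.5 -0.3 -1.9] t 14.22 open 0.0591
```

View pics/c7.png

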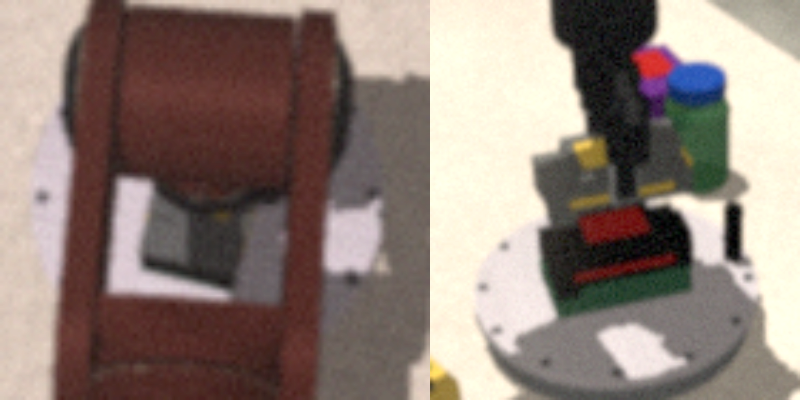

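The crop shows the yellow frame above the seated red one. Its tab is on the post side at (690,160) and it is aligned, so I'll lower it.

>>> arm_command --plan '[[[0,0.06,0.8,0,0,0],[0,0.06,1.5,0,0,0],[0,0.06,2.1,0,0,0],[0,0.06,2.5,0,0,0],[0,0.06,2.75,0,0,0],[0,0.06,2.95,0,0,0],[0,0.06,3.1,0,0,0],[0,0.06,3.2,0,0,0],[0,0.06,3.25,0,0,0],[0,0.06,3.25,0,0,0],[0,0.06,3.25,0,0,0]]]'

```text
t: 15.13
tool_pos: [0.569, 0.0212, 0.2749]
tool_rot: [0.432, 3.111, -0.0]
contact_force: [-0.2, -0.8, -1.8]
opening: 0.0594
grip_force: 56.5
```

```bash
python3 -c "
from h import *
go(.5690,.0203,.269-tcp_to_grasp,74.2);print(get_obs()['tool_pos'],get_obs()['wrist_torque'])
"
```

```text
shift cm [-0.02 -0.09  0.59] turn [ 0.  0. -0.] q6-> -1.39 F [-0.2 -0.8 -1.8] t 15.13 open 0.0594
[0.56900657 0.02123461 0.27488605] [-0.0204622  -0.0059622   0.03312219]
```

In the notches with no contact force. I'll seat it.

>>> arm_command --plan '[[[0,-0.03,0.1,0,0,0],[0,-0.05,0.2,0,0,0],[0,-0.05,0.3,0,0,0],[0,-0.05,0.4,0,0,0],[0,-0.05,0.48,0,0,0],[0,-0.05,0.55,0,0,0],[0,-0.05,0.61,0,0,0],[0,-0.05,0.64,0,0,0],[0,-0.05,0.64,0,0,0],[0,-0.05,0.64,0,0,0]]]'

```text
t: 15.97
tool_pos: [0.5689, 0.0208, 0.269]
tool_rot: [0.432, 3.112, -0.0]
contact_force: [-5.1, 0.5, 4.3]
opening: 0.059
grip_force: 57.4
```

```bash
python3 -c "
from h import *
go(.5690,.0203,.269-tcp_to_grasp,74.2);print(get_obs()['tool_pos'],get_obs()['wrist_torque'])
"
```

```text
shift cm [-0.02 -0.04  0.  ] turn [-0.  0.  0.] q6-> -1.39 F [-5.1  0.5  4.3] t 15.97 open 0.059
[0.56887717 0.02077519 0.26902517] [0.01771379 0.62885969 0.04202079]
```

>>> arm_command --plan '[[[0,0,0,0,0,0],[0,0,0,0,0,0],[0,0,0,0,0,0],[0,0,0,0,0,0],[0,0,0,0,0,0],[0,0,0,0,0,0],[0,0,-1,0,0,0],[0,0,-4,0,0,0],[0,0,-8,0,0,0],[0,0,-8,0,0,0],[0,0,-8,0,0,0]]]' --gripper -1

```text
t: 16.88
tool_pos: [0.5699, 0.0207, 0.353]
tool_rot: [0.431, 3.104, 0.001]
contact_force: [0.0, 0.3, -0.0]
opening: 0.0854
grip_force: 0.0
```

```bash
python3 -c "
from h import *
go(.4509,.3066,.15,14.3)
"
```

```text
shift cm [19.27 24.27  4.72] turn [0.006 0.006 1.045] q6-> -0.34 F [ 0.   0.3 -0. ] t 16.88 open 0.0854
```

>>> arm_command --plan '[[[2.5,3.1,0,0,0,0.11],[5,6.2,0,0,0,0.22],[7.5,9.3,1,0,0,0.33],[10,12.4,2,0,0,0.45],[12.5,15.5,3,0,0,0.57],[15,18.6,4,0,0,0.69],[17.5,21.7,4.7,0,0,0.81],[19.3,24.3,4.7,0,0,0.93],[19.3,24.3,4.7,0,0,1.045],[19.3,24.3,4.7,0,0,1.045],[19.3,24.3,4.7,0,0,1.045],[19.3,24.3,4.7,0,0,1.045]]]'

```text
t: 17.88
tool_pos: [0.4494, 0.3064, 0.3008]
tool_rot: [-1.925, -2.483, 0.001]
contact_force: [-0.4, -0.4, -0.1]
opening: 0.0853
grip_force: 0.0
```

```bash
python3 -c "
from h import *
stack(.124,'t8')
go(.4509,.3066,.024,14.3);print(get_obs()['tool_pos'])
"
```

```text
stack [568.8  20.8] [110.4  59.4] -15.5 med z 0.1233
post 30 [ 0.66354654 -0.00598509  0.088     ] -15.443292678886444
shift cm [1.000e-02 1.400e-01 1.224e+01] turn [-0.     0.     0.001] q6-> 0.21 F [-0.2  0.4 -0.1] t 17.93 open 0.0853
[0.44963642 0.30623983 0.30106178]
```

Yellow is seated, with its top at 123.3 mm (124 expected). Next is the end plate.

>>> arm_command --plan '[[[0,0.1,4,0,0,0],[0,0.1,8,0,0,0],[0,0.1,11,0,0,0],[0,0.1,12.2,0,0,0],[0,0.1,12.2,0,0,0],[0,0.1,12.2,0,0,0]]]'

```text
t: 18.43
tool_pos: [0.4509, 0.3069, 0.1798]
tool_rot: [1.928, 2.48, 0.0]
contact_force: [1.2, 0.6, 0.7]
opening: 0.0852
grip_force: 0.0
```

>>> arm_command --plan '[[[0,0,0,0,0,0],[0,0,0,0,0,0],[0,0,0,0,0,0],[0,0,0,0,0,0],[0,0,0,0,0,0],[0,0,0,0,0,0],[0,0,0,0,0,0],[0,0,0,0,0,0],[0,0,0,0,0,0]]]' --gripper 1 --force 50

```text
t: 19.18
tool_pos: [0.4515, 0.308, 0.1823]
tool_rot: [1.925, 2.48, 0.007]
contact_force: [0.6, -2.0, 6.6]
opening: 0.0591
grip_force: 55.8
```

```bash
python3 -c "
from h import *
o=get_obs();print(o['tool_pos'],o['contact_force'],o['opening'],o['q'][5])
"
```

```text
[0.45154297 0.30803395 0.18226206] [ 0.59820423 -1.95046437  6.59394405] 0.05913340211592543 0.2124156955158462
```

>>> arm_command --plan '[[[0,0,-4,0,0,0],[0,0,-8,0,0,0],[0,0,-12,0,0,0],[0,0,-16,0,0,0],[0,0,-18,0,0,0],[0,0,-18,0,0,0],[0,0,-18,0,0,0]]]'

```text
t: 19.77
tool_pos: [0.4503, 0.3075, 0.3612]
tool_rot: [1.926, 2.48, 0.006]
contact_force: [0.4, -0.7, -2.7]
opening: 0.059
grip_force: 56.3
```

```bash
python3 -c "
from h import *
go(.5687,.0205,.18,74.4);print(get_obs()['tool_pos'])
"
```

```text
shift cm [-30.74   4.35   2.64] turn [ 4.000e-03  1.000e-03 -1.048e+00] q6-> -0.84 F [ 0.4 -0.7 -2.7] t 19.77 open 0.059
[0.45031396 0.30751595 0.36124334]
```

>>> arm_command --plan '[[[-3.8,0.5,0,0,0,-0.12],[-7.6,1.1,0,0,0,-0.24],[-11.4,1.6,0,0,0,-0.36],[-15.2,2.2,0,0,0,-0.48],[-19,2.7,0,0,0,-0.6],[-22.8,3.3,0,0,0,-0.72],[-26.6,3.8,0,0,0,-0.84],[-30.7,4.4,0.5,0,0,-0.96],[-30.7,4.4,1.5,0,0,-1.048],[-30.7,4.4,2.5,0,0,-1.048],[-30.7,4.4,3,0,0,-1.048],[-30.7,4.4,3,0,0,-1.048]]]'

```text
t: 20.77
tool_pos: [0.5673, 0.0217, 0.325]
tool_rot: [-0.429, -3.105, -0.0]
contact_force: [-0.2, 0.1, -2.1]
opening: 0.0588
grip_force: 56.2
```

>>> arm_command --plan '[[[0,0,0,0,0,0],[0,0,0,0,0,0],[0,0,0,0,0,0]]]'

```text
t: 21.02
tool_pos: [0.5688, 0.0218, 0.33]
tool_rot: [0.426, 3.111, 0.0]
contact_force: [0.8, 0.5, -3.0]
opening: 0.059
grip_force: 56.2
```

```bash
python3 -c "
from h import *
d=np.load('pics/top0.npy');Z=pts('top',d)[...,2];m=np.zeros(Z.shape,np.uint8);m[225:275,180:245]=(Z[225:275,180:245]>.043)
n,l,s,c=cv2.connectedComponentsWithStats(m);print([(s[i,4],ray('top',c[i],.051)[0].round(4)) for i in range(1,n) if s[i,4]>3])
go(.5684,.0205,.3063+.003-tcp_to_grasp,74.4)
for n in('top','side'):
    p,d=get_image(n);cv2.imwrite(f'pics/{n}9.png',p)
p=cv2.imread('pics/top9.png')[160:250,265:365];q=cv2.imread('pics/side9.png')[110:250,240:370]
a=cv2.resize(p,(430,400));b=cv2.resize(q,(370,400))
cv2.imwrite('pics/c9.png',cv2.convertScaleAbs(np.hstack([a,b]),alpha=1.8))
go(.5684,.0205,.3063+.003-tcp_to_grasp,74.4)
"
```

```text
[(np.int32(9), array([0.4598, 0.2709, 0.051 ])), (np.int32(11), array([0.4403, 0.3444, 0.051 ]))]
shift cm [ 0.   -0.14  2.06] turn [0.    0.001 0.   ] q6-> -1.39 F [ 0.8  0.5 -3. ] t 21.02 open 0.059
shift cm [ 0.02 -0.11  2.08] turn [0.    0.001 0.   ] q6-> -1.39 F [ 1.2  0.  -1.8] t 21.12 open 0.0589
```

View pics/c9.png

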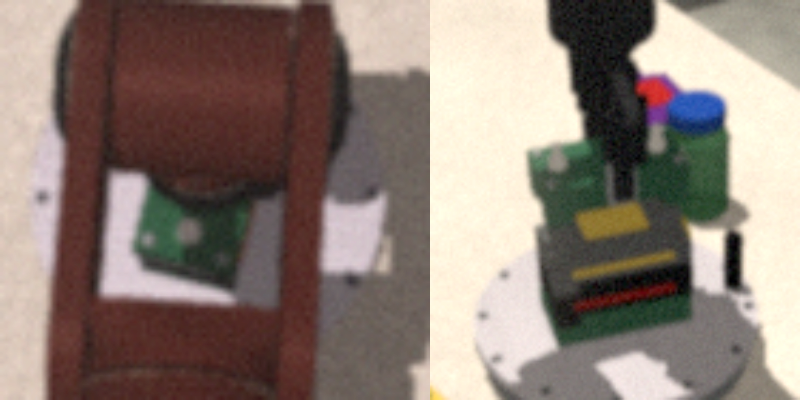

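The crop shows the end plate level above the square stack. I'll lower it to lug entry.

>>> arm_command --plan '[[[0,-0.11,0.7,0,0,0],[0,-0.11,1.3,0,0,0],[0,-0.11,1.8,0,0,0],[0,-0.11,2.1,0,0,0],[0,-0.11,2.3,0,0,0],[0,-0.11,2.45,0,0,0],[0,-0.11,2.6,0,0,0],[0,-0.11,2.7,0,0,0],[0,-0.11,2.8,0,0,0],[0,-0.11,2.8,0,0,0],[0,-0.11,2.8,0,0,0]]]'

```text
t: 22.03
tool_pos: [0.5685, 0.0197, 0.3014]
tool_rot: [0.427, 3.112, -0.0]
contact_force: [0.2, -0.1, -2.2]
opening: 0.0591
grip_force: 56.3
```

```bash
python3 -c "
from h import *
go(.5687,.0205,.2963-tcp_to_grasp,74.4);print(get_obs()['tool_pos'],get_obs()['wrist_torque'])
"
```

```text
shift cm [0.01 0.08 0.51] turn [ 0.     0.    -0.001] q6-> -1.39 F [ 0.2 -0.1 -2.2] t 22.03 open 0.0591
[0.56854922 0.01973561 0.3013674 ] [ 0.01552997 -0.02066717 -0.01575558]
```

>>> arm_command --plan '[[[0,0.03,0.1,0,0,0],[0,0.04,0.2,0,0,0],[0,0.04,0.3,0,0,0],[0,0.04,0.38,0,0,0],[0,0.04,0.45,0,0,0],[0,0.04,0.51,0,0,0],[0,0.04,0.54,0,0,0],[0,0.04,0.54,0,0,0],[0,0.04,0.54,0,0,0]]]'

```text
t: 22.78
tool_pos: [0.5686, 0.0201, 0.2964]
tool_rot: [-0.427, -3.112, -0.0]
contact_force: [-3.0, -0.0, 2.0]
opening: 0.0586
grip_force: 56.7
```

```bash
python3 -c "
from h import *
go(.5687,.0205,.2963-tcp_to_grasp,74.4);print(get_obs()['tool_pos'],get_obs()['wrist_torque'])
"
```

```text
shift cm [0.   0.04 0.01] turn [ 0. -0. -0.] q6-> -1.39 F [-3. -0.  2.] t 22.78 open 0.0586
[0.568648   0.02013163 0.29639037] [0.13380522 0.4457218  0.07648706]
```

Contact is at the expected height, so I'll release, rise, clear the view and check.

>>> arm_command --plan '[[[0,0,0,0,0,0],[0,0,0,0,0,0],[0,0,0,0,0,0],[0,0,0,0,0,0],[0,0,0,0,0,0],[0,0,0,0,0,0],[0,0,-1,0,0,0],[0,0,-4,0,0,0],[0,0,-8,0,0,0],[0,0,-10,0,0,0],[0,0,-10,0,0,0]]]' --gripper -1

```text
t: 23.7
tool_pos: [0.5699, 0.0201, 0.4041]
tool_rot: [0.425, 3.1, 0.001]
contact_force: [-0.2, 0.5, 1.4]
opening: 0.0854
grip_force: 0.0
```

>>> arm_command --plan '[[[0,4,0,0,0,0],[0,8,0,0,0,0],[0,12,0,0,0,0],[0,16,0,0,0,0],[0,20,0,0,0,0],[0,24,0,0,0,0],[0,24,0,0,0,0],[0,24,0,0,0,0],[0,24,0,0,0,0]]]'

```text
t: 24.45
tool_pos: [0.6331, 0.2513, 0.3955]
tool_rot: [-0.426, -3.112, 0.001]
contact_force: [-1.0, -0.4, 0.4]
opening: 0.0853
grip_force: 0.0
```

```bash
python3 -c "
from h import *
print(get_obs()['tool_pos'])
stack(.148,'t10')
p,d=get_image('side')
cv2.imwrite('pics/s10.png',cv2.convertScaleAbs(cv2.resize(p[100:300,170:470],(780,520)),alpha=1.8))
"
```

```text
[0.63313068 0.25126394 0.39546524]
stack [569.4  19.8] [113.2  59.6] -15.5 med z 0.1472
post 28 [ 0.66413336 -0.00600051  0.088     ] -15.361695020059173
```

View pics/s10.png

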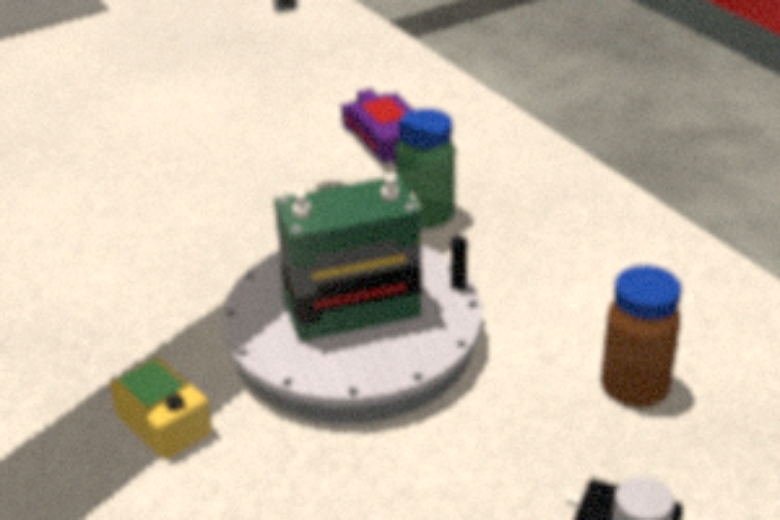

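The picture shows the stack square and flush at about (350,260), with its top at 147.2 mm (148 expected). The bystanders are standing where they were, so I'm handing in.

```bash
python3 -c "
from station import *
print(finish_job())"
```

```text
the job is handed in; nothing more can be done
None
```

I turned the table to its next stop, built the cell on the green base (red frame, yellow frame, end plate), and handed it in at about 24.5 s; in the last picture the stack stood free and flat, and the bystanders looked undisturbed.

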